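Lift two cast plaster baubles from the mould and nest them in the tray

TASK

The blue and the orange plaster baubles have set: ease each one out of the open mould by its stem, and set it gently, upright and fully down, into the empty tray pocket of its own colour. The plaster is brittle, so do not wrench the baubles against the mould, bang them, drop them or tip them right over, and leave the white baubles, plates, jar, funnel and spoon where they are.

Things in the scene. Friction and masses are not known exactly. Their poses are not given: they have to be found in the camera images.
- bauble_blue: BLUE casting. Plaster bauble, about 80 g, 70 mm tall; foot 24 mm across, body 44 mm across at 15 to 22 mm up, narrowing by 37 mm up to a round stem 16 mm across (37 to 70 mm up), to hold it by. Origin: centre of the foot; own z runs up the stem. Starts 20 mm deep in either mould cavity, z leaning 35 degrees from vertical towards mould -x.
- bauble_orange: ORANGE casting. Plaster bauble, about 80 g, 70 mm tall; foot 24 mm across, body 44 mm across at 15 to 22 mm up, narrowing by 37 mm up to a round stem 16 mm across (37 to 70 mm up), to hold it by. Origin: centre of the foot; own z runs up the stem. Starts 20 mm deep in either mould cavity, z leaning 35 degrees from vertical towards mould -x.
- bauble_white1: WHITE finished bauble, same shape and size as the castings; stands upright in one white pocket; stays there. Origin: centre of its foot.
- bauble_white2: A second white finished bauble, upright in the other white pocket; stays there. Origin: centre of its foot.
- mould: Fixed open mould: grey slab, 130 x 190 mm, on a pine stand with a 190 mm square base. Origin: centre of its underside; x to its back, y to its left, z up. The slab face slopes 35 degrees, back (+x) edge high; its centre is at (0, 0, 92) mm and its outward normal, in mould axes, is (-0.574, 0, 0.819). Baubles come out along that normal.
- cavity_left (a point): Centre of the mouth, in the slab face, of the cavity at mould y = +42 mm: round, 47 mm across, tapering to 33 mm at a flat floor 20 mm down along the normal; rubber lined. A bauble has about 1.5 mm play in it. Its foot centre then is at (11, 42, 76) mm in mould axes.
- cavity_right (a point): The same for the equal cavity at mould y = -42 mm.
- mould_bar (a point): Middle of the cross bar of the fixed open clamp frame on the mould; in mould axes (-21, 0, 261) mm. The frame, 10 mm bar, rises square to the face 80 mm up the slope from the cavity centres: side bars at y = +-93 mm, cross bar (grip 18 mm thick) 150 mm off the face plane. It hangs over the stems and blocks a straight-down reach.
- tray: Fixed plywood tray 176 x 176 mm, floor 6 mm thick, rim 14 mm high. Origin: centre of its underside. Carries four pockets centred at (+-41, +-41) mm in its own axes; which pocket is at which place varies.
- pocket_blue_seat (a point): BLUE, empty, open dimpled round pocket standing on the tray, fixed, rim 57 mm across and 24 mm above its underside; inside it tapers from 47 mm across at the rim to 33 mm at its flat floor, 20 mm below the rim. This point: centre of the floor, where a seated bauble has its foot centre. Opening faces straight up.
- pocket_orange_seat (a point): ORANGE, empty, open dimpled round pocket standing on the tray, fixed, rim 57 mm across and 24 mm above its underside; inside it tapers from 47 mm across at the rim to 33 mm at its flat floor, 20 mm below the rim. This point: centre of the floor, where a seated bauble has its foot centre. Opening faces straight up.
- rack: Fixed wooden pegged plate rack, 120 x 110 mm, pegs to 72 mm high, holding the two plates. Origin: centre of its underside.
- plate1: Loose white ceramic plate, 150 mm across, 7 mm thick, standing on edge in the rack, its top 151 mm above the counter. Origin: its centre; own y axis square to its face.
- plate2: Second plate, the same.
- jar: Loose latched glass jar, 76 mm across, 99 mm tall. Origin: centre of its underside.
- funnel: Loose grey plastic funnel standing mouth down, 80 mm across, 85 mm tall. Origin: centre of its underside.
- spoon: Loose steel spoon, 180 mm long, lying on the counter along its own x axis. Origin: on its underside, mid-length.
- pocket_blue: The BLUE empty pocket, as a body, fixed on the tray. Origin: centre of its underside, 4 mm below its floor.
- pocket_orange: The ORANGE empty pocket, as a body, fixed on the tray. Origin: centre of its underside, 4 mm below its floor.
- pocket_white1: The WHITE pocket of the first white bauble, as a body, fixed on the tray. Origin: centre of its underside, 4 mm below its floor.
- pocket_white2: The WHITE pocket of the second white bauble, as a body, fixed on the tray. Origin: centre of its underside, 4 mm below its floor.
Not all that is in view belongs to the job. What is shaped like the bauble_orange but purple or yellow is not meant. Leave any pink or yellow look-alike of the bauble_blue alone.

How it is judged:
At the end, for the whole second after the job is handed in: Blue and orange baubles each in the pocket of their colour: foot within 6 mm of the floor centre, stem within 8 degrees of vertical, at rest (under 0.02 m/s), released. White baubles within 10 mm of start, tilted under 0.2 rad; plates, jar, funnel, spoon within 20 mm of start (distance between bauble_blue and pocket_blue_seat below 0.006 m and angle between each of bauble_blue, bauble_orange's own z axis and vertical below 0.14 rad and linear speed of each of bauble_blue, bauble_orange below 0.02 m/s and contact force between each of bauble_blue, bauble_orange and the fingers below 0.05 N and distance between bauble_orange and pocket_orange_seat below 0.006 m and distance of each of bauble_white1, bauble_white2 from where it was at the start of the episode below 0.01 m and angle between each of bauble_white1, bauble_white2's own z axis and vertical below 0.2 rad and distance of each of plate1, plate2, jar, funnel, spoon from where it was at the start of the episode below 0.02 m); the robot touches nothing.
It fails at once if a casting is wrenched or banged against the mould (over 30 N) (contact force between any of bauble_blue, bauble_orange and mould above 30 N).
It fails at once if a casting is dropped or pressed hard onto a pocket or the tray (over 30 N) (contact force between any of bauble_blue, bauble_orange and pocket_blue above 30 N or contact force between any of bauble_blue, bauble_orange and pocket_orange above 30 N or contact force between any of bauble_blue, bauble_orange and pocket_white1 above 30 N or contact force between any of bauble_blue, bauble_orange and pocket_white2 above 30 N or contact force between any of bauble_blue, bauble_orange and tray above 30 N).
It fails at once if a casting is tipped right over (beyond 70 degrees) (angle between any of bauble_blue, bauble_orange's own z axis and vertical above 1.22 rad).
It fails at once if a casting is banged against another bauble (over 10 N) (contact force between bauble_blue and bauble_orange above 10 N or contact force between any of bauble_blue, bauble_orange and bauble_white1 above 10 N or contact force between any of bauble_blue, bauble_orange and bauble_white2 above 10 N).
It fails at once if a white bauble is shifted over 12 mm or tipped over 0.3 rad, or a plate, jar, funnel or spoon is shifted over 25 mm (distance of any of bauble_white1, bauble_white2 from where it was at the start of the episode above 0.012 m or angle between any of bauble_white1, bauble_white2's own z axis and vertical above 0.3 rad or distance of any of plate1, plate2, jar, funnel, spoon from where it was at the start of the episode above 0.025 m).
It also fails if it takes over 72 s, if anything falls off the work surface, if the arm or the gripper's body presses on something with over 40 N, if the wrist force passes 120 N, or if a joint passes its speed limit or range.

ROBOT

A 7-joint arm with a two-finger parallel gripper is mounted at the origin on the work surface. World frame = base frame: x ahead of the robot, y to its left, z up, the work surface at z = 0. Lengths are in m, angles in rad, forces in N, time in s.
With the tool pointing down it reaches from about 0.4 to 0.9 m from the base axis. Payload 5.6 kg.
Tool frame: the origin (TCP) lies midway between the tips of the shut fingers; the grasp point (between the pads) lies 19 mm behind it; y points along the fingers, z is the direction in which the jaws open and shut, and the axes are right-handed (so a half turn about y gives the same grasp; the last joint's range is limited). The gripper opens to 92 mm and grips with 3 to 60 N. Pads are 20 mm wide; open, the fingers measure 128 mm over their backs; the gripper's body (75 mm by 189 mm) begins 69 mm behind the grasp point.
Start: joints at [1.176, 0.468, -0.012, 1.603, 0.006, 1.071, -0.056], TCP at [0.224, -0.61, 0.215] pointing down, gripper open.
Joint ranges: [-2.53, 2.53], [-0.31, 2.02], [-1.57, 1.55], [0.28, 2.44], [-1.29, 4.43], [0.15, 1.84], [-2.92, 2.92]. Speed limits (rad/s): [2.57, 2.57, 3.14, 3.14, 3.14, 3.14, 3.14].

INTERFACE

Orientations are given as a 3x3 rotation matrix whose columns are the frame's x, y, z axes.
In Python, from station import env, effector, solver, viewer, workorder, search_frame, tip_of gives the robot as it stands. Calls block until the motion is done:
- env.reach(position, orientation): joint-space move of the TCP to a pose.
- env.movel(position, frame=None, rate=0.15): straight line of the TCP; frame=None keeps the orientation; rate is the mean speed in m/s.
- env.goto_joints(angles): joint-space move.
- effector.release() and effector.grasp(squeeze=None): open the fingers fully, or close them until they stop; squeeze is the grip in N (None keeps the last).
- env.pause(seconds).
- solver.inverse_kinematics(position, orientation): joint angles nearest the present ones, or None.
- env.sense(): the state.
- viewer.read_camera(name): name is "side" or "top" or "wrist"; returns (picture, depth): 400x640x3 uint8, red, green, blue; 400x640 float32, m along the optical axis (not along the pixel's ray), 0 where there is no reading.
- viewer.camera_info(name): a dict with "intrinsics" (3x3 intrinsics, pixels), "dist_coeffs" ([k1, k2, p1, p2, k3] as OpenCV has them; the pictures are not rectified), "eye" and "rotation" of the camera in the world; the wrist camera has in their place "T_tool_cam" (4x4, takes a point from camera to tool coordinates, whose origin is the TCP and whose axes are the tool frame's). Camera axes: x right, y up, looking along -z (the intrinsics and any distortion apply to the point x, -y, -z); pixel columns grow to the right and rows downward; lengths in m; the calibration is good to about 2 mm. A picture is of the moment at which its call begins: read the wrist's pose just before it. camera_info takes no time and is no camera call.
A pose or a line that the arm cannot do raises env.PlanningError and nothing moves.
- workorder.finish_job(): hands the job in, once; it reports no verdict.
Trained networks look in the newest picture that a camera, given by its name, has taken for a name from the list of things; names that differ only in an ending like _2 or _b are one class to them, and where a whole thing is asked for, a point or a joint stands for the part that bears it (a point fixed in the world has none). Each returns a list of dicts, best first, with "score" (0 to 1); they miss things now and then, are a little off and sometimes report something else, mostly with a low value. They report only what shows in the picture. A call takes as long as a camera call. They do not tell look-alikes from the thing itself.
- search_frame(camera, name): "at" ([x, y, z] in m, in world coordinates, good to about 4 mm: the middle of the surface that is visible of it).
- tip_of(camera, name): "at" ([x, y, z] in m, in world coordinates, good to about 4 mm: a listed point, or the origin of a listed thing).
The state is a dict: "t": time; "joint_positions": joint angles; "joint_velocities": joint speeds; "tau": joint torques, N m; "ee_pos": TCP position; "tcp_rot": TCP orientation; "wrist_force": force on the tool from outside, world axes, zero at the start; "moment": the same for the moment, N m; "gripper_width": finger opening in m.
Only numpy, scipy, OpenCV 4.12 (cv2) and the standard library are available. Lean on these libraries where they do the work, as an engineer would, in place of code of your own. Each camera call takes 0.05 s, during which the arm holds its last target.

## Working session

There is one attempt and no reset: what is moved stays moved. The work goes in short steps, each a Python script; the robot and the scene stay as the last script left them, time stands still between calls to the robot, and variables do not carry over. Pictures are saved under pics/ and viewed, and the job is handed in when it is done.

```bash
ls; mkdir -p pics
python3 - <<'E'
from station import env, effector, solver, viewer, workorder, search_frame, tip_of
import cv2
for c in ["top","side","wrist"]:
    im,d=viewer.read_camera(c); cv2.imwrite(f"pics/{c}0.png",im[:,:,::-1])
    if c!="wrist":
        i=viewer.camera_info(c); print(c,i["eye"],i["rotation"],i["intrinsics"],i["dist_coeffs"])
    for n in ["bauble_blue","bauble_orange","bauble_white1","mould","cavity_left","cavity_right","mould_bar","tray","pocket_blue_seat","pocket_orange_seat"]:
        if c=="wrist": continue
        print(c,n,[(round(r["score"],2),[round(float(x),3) for x in r["at"]]) for r in tip_of(c,n)][:4])
print(viewer.camera_info("wrist"))
s=env.sense();print(s["t"],s["tcp_rot"],s["ee_pos"])
E
```

```text
pics
top [0.385716   0.06874215 1.33998083] [[ 0.00462759  0.98803367 -0.15416892]
 [-0.99994158  0.00607804  0.00893816]
 [ 0.00976825  0.15411855  0.98800408]] [[466.83974109   0.         319.61645871]
 [  0.         466.83974109 194.55557021]
 [  0.           0.           1.        ]] [0.0480127 0.        0.        0.        0.       ]
top bauble_blue [(0.78, [0.683, 0.421, 0.021]), (0.72, [0.595, -0.318, 0.014]), (0.68, [0.749, 0.322, 0.023]), (0.65, [0.55, 0.263, 0.077])]
top bauble_orange [(0.8, [0.367, 0.187, 0.026]), (0.7, [0.569, 0.186, 0.079]), (0.53, [0.733, -0.006, 0.001]), (0.5, [0.726, 0.179, 0.031])]
top bauble_white1 [(0.71, [0.596, -0.319, 0.013]), (0.46, [0.513, -0.302, 0.012])]
top mould [(0.92, [0.546, 0.229, 0.005]), (0.32, [0.562, -0.265, 0.002]), (0.29, [0.733, -0.028, 0.073])]
top cavity_left [(0.7, [0.542, 0.266, 0.094]), (0.45, [0.605, -0.231, 0.003])]
top cavity_right [(0.64, [0.559, 0.185, 0.094]), (0.37, [0.554, 0.265, 0.077])]
top mould_bar [(0.9, [0.532, 0.219, 0.26])]
top tray [(0.74, [0.559, -0.267, 0.003])]
top pocket_blue_seat [(0.75, [0.608, -0.235
[... 1398 characters left out ...]
753],
       [  0.        ,   0.        ,   1.        ]]), 'dist_coeffs': array([-0.00783281,  0.        ,  0.        ,  0.        ,  0.        ]), 'T_tool_cam': array([[-7.66834814e-04, -9.55115969e-01, -2.96231156e-01,
        -8.31273034e-02],
       [-1.37174382e-04,  2.96231340e-01, -9.55116210e-01,
        -1.70682671e-01],
       [ 9.99999697e-01, -6.91781035e-04, -3.58177948e-04,
        -5.70728511e-04],
       [ 0.00000000e+00,  0.00000000e+00,  0.00000000e+00,
         1.00000000e+00]])}
1.15 [[-9.38786097e-01 -2.77366440e-05  3.44500599e-01]
 [-3.44500596e-01 -8.52158718e-05 -9.38786095e-01]
 [ 5.53956946e-05 -9.99999996e-01  7.04441854e-05]] [ 0.2239231  -0.61022001  0.21461354]
```

View pics/top0.png

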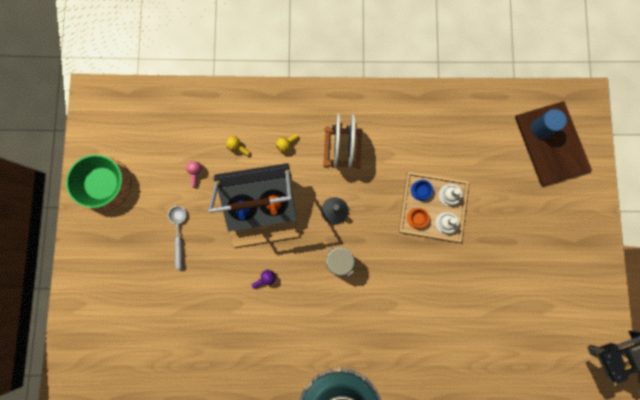

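View pics/side0.png

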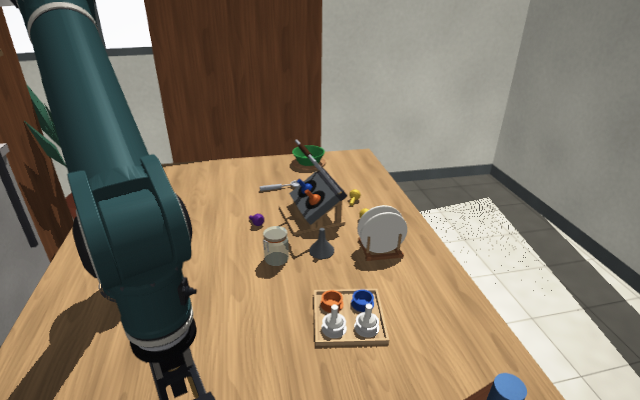

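```bash
cat > h.py <<'E'
from station import env, effector, solver, viewer, workorder, search_frame, tip_of
import numpy as np, cv2
yaw=0.20; O=np.array([0.5495,0.2255,0.0])
R_m=np.array([[np.cos(yaw),-np.sin(yaw),0],[np.sin(yaw),np.cos(yaw),0],[0,0,1]])
n=R_m@np.array([-np.sin(np.radians(35)),0,np.cos(np.radians(35))])
up=R_m@np.array([np.cos(np.radians(35)),0,np.sin(np.radians(35))])
left=R_m[:,1]
def toolrot(xdir,ydir):
    y=ydir/np.linalg.norm(ydir); x=xdir-(xdir@y)*y; x/=np.linalg.norm(x)
    return np.stack([x,y,np.cross(x,y)],1)
def foot(side): return O+R_m@np.array([0.011,0.042*side,0.076])
def cloud(c,T=None):
    im,d=viewer.read_camera(c); i=viewer.camera_info(c)
    v,u=np.mgrid[:400,:640]; p=np.stack([u,v],-1).reshape(-1,1,2).astype(np.float64)
    q=cv2.undistortPoints(p,i["intrinsics"],i["dist_coeffs"]).reshape(400,640,2)
    P=np.stack([q[...,0]*d,-q[...,1]*d,-d],-1)
    if T is None: W=P@np.array(i["rotation"]).T+i["eye"]
    else:
        W=P@T[:3,:3].T+T[:3,3]
    W[d==0]=np.nan
    return im,W
def wristcloud():
    s=env.sense(); T=np.eye(4);T[:3,:3]=s["tcp_rot"];T[:3,3]=s["ee_pos"]
    return cloud("wrist",T@viewer.camera_info("wrist")["T_tool_cam"])
def masks(im):
    h=cv2.cvtColor(im,cv2.COLOR_RGB2HSV).astype(int)
    b=(abs(h[...,0]-112)<12)&(h[...,1]>130)&(h[...,2]>40)
    o=(h[...,0]<14)&(h[...,1]>170)&(h[...,2]>100)
    return b,o
E
python3 - <<'E'
from h import *
for side in (1,-1):
  for xd in (up,-up):
    R=toolrot(xd,-n)
    for off in (0.055+0.0,0.25):
      g=foot(side)+n*off; q=solver.inverse_kinematics(g-n*0.019,R)
      print(side,xd is up,off,None if q is None else np.round(q,2))
for c in ("top","side"):
  im,W=cloud(c); b,o=masks(im)
  for nm,m in (("b",b),("o",o)):
    near=np.linalg.norm((W-O)[...,:2],axis=-1)<0.1
    k=m&near&(W[...,2]>0.08); P=W[k]; print(c,nm,k.sum(),P.mean(0) if k.sum() else 0)
    Q=P-O; 
    if k.sum(): 
      h=(P-O-R_m@[0,0,.092])@n; 
      for lo,hi in ((0,.01),(.01,.02),(.02,.03),(.03,.04),(.04,.06)):
        kk=(h>lo)&(h<hi); 
        if kk.sum()>2: print(lo,kk.sum(),P[kk].mean(0),"mouldcoords up,left",(P[kk]-O-R_m@[0,0,.092])[:].mean(0)@up,(P[kk]-O).mean(0)@left)
    near=np.linalg.norm((W-[0.56,-.27,0])[...,:2],axis=-1)<0.11
    P=W[m&near]; print("pocket",len(P),P.mean(0))
  gray=(im.max(-1).astype(int)-im.min(-1)<25)
  f=np.linalg.norm((W-O)[...,:2],axis=-1)<0.09
  k=f&gray&(abs((W-O-R_m@[0,0,.092])@n)<0.012); P=W[k]; c0=P.mean(0); nn=np.linalg.svd(P-c0,full_matrices=False)[2][2]
  print("plane",k.sum(),c0,nn*np.sign(nn[2]),"pred n",n, "off",((P-O-R_m@[0,0,.092])@n).mean())
E
```

```text
1 True 0.055 [-0.08  0.47 -0.67  2.24  1.74  0.52 -0.44]
1 True 0.25 [ 0.34 -0.14 -1.03  2.3   0.45  0.41  0.68]
1 False 0.055 [-0.83  0.37  0.2   2.29  1.9   0.2   2.4 ]
1 False 0.25 [ 0.33 -0.13 -1.03  2.3   0.45  0.41 -2.47]
-1 True 0.055 [ 0.46  0.65 -1.1   2.28  1.84  0.68 -0.25]
-1 True 0.25 [-0.04 -0.18 -0.46  2.38  0.29  0.36  1.01]
-1 False 0.055 [-0.45  0.34 -0.02  2.33  2.24  0.2   2.25]
-1 False 0.25 [ 0.32 -0.2  -0.76  2.36  0.05  0.33 -1.88]
top b 109 [0.52897258 0.2622634  0.1189465 ]
0 11 [0.53859875 0.27008581 0.09603776] mouldcoords up,left 0.0008200982056980037 0.04586280846108521
0.01 28 [0.53343234 0.26067665 0.10201266] mouldcoords up,left -0.0014318140093738999 0.037667615874468076
0.02 10 [0.53283509 0.26286062 0.11718207] mouldcoords up,left 0.007144937564722605 0.03992670103069496
0.03 13 [0.52694819 0.26136851 0.12496922] mouldcoords up,left 0.006642500061106978 0.03963388165381821
0.04 34 [0.51580834 0.2598145  0.1324436 ] mouldcoords up,left 0.0017333932860436124 0.04032399258064063
pocket 315 [ 0.60710315 -0.23578157  0.01839846]
top o 99 [0.5468502  0.1
[... 1438 characters left out ...]
 0.10055621] mouldcoords up,left 0.006077620789044368 -0.05691050416197991
0.01 31 [0.55360261 0.17372376 0.10551828] mouldcoords up,left 0.0026213522542760568 -0.05155922522273489
0.02 5 [0.54690064 0.17723269 0.11330494] mouldcoords up,left 0.0022781478691807824 -0.046788767533052195
0.03 5 [0.54066777 0.17694183 0.12112725] mouldcoords up,left 0.0017136059673534653 -0.04583555045442319
0.04 13 [0.52908497 0.17550257 0.1309033 ] mouldcoords up,left -0.002212255845475359 -0.04494497164492587
pocket 165 [ 0.52647176 -0.21549659  0.02166191]
plane 863 [0.55687531 0.22073257 0.09779328] [-0.54964507 -0.09256891  0.83025375] pred n [-0.5621431  -0.11395205  0.81915204] off 0.0011428543496479625
```

```bash
sed -i 's/yaw=0.20; O=.*/yaw=0.185; O=np.array([0.5490,0.2245,0.0])/' h.py
python3 - <<'E'
from h import *
R=np.array(env.sense()["tcp_rot"])
env.movel([0.17,-0.46,0.40],rate=0.25)
q=np.array(env.sense()["joint_positions"]); print(np.round(q,2))
q[0]=-0.4; env.goto_joints(q); s=env.sense(); print(s["t"],s["ee_pos"],np.round(s["tcp_rot"],2))
for side in (1,-1):
  for xd in (up,-up):
    R=toolrot(xd,-n)
    for off in (0.055,.12,0.2,.25):
      g=foot(side)+n*off; q=solver.inverse_kinematics(g-n*0.019,R)
      print(side,xd is up,off,None if q is None else np.round(q,2))
E
```

```text
[ 1.18  0.05 -0.03  1.72  0.    1.37 -0.07]
4.8417 [0.45954876 0.17129604 0.39876996] [[ 0.35 -0.    0.94]
 [-0.94 -0.    0.35]
 [ 0.   -1.   -0.  ]]
1 True 0.055 [-0.84  0.37  0.2   2.29  1.86  0.21 -0.72]
1 True 0.12 [-0.72  0.21  0.01  2.32  1.35  0.3  -0.21]
1 True 0.2 [-0.51  0.02 -0.27  2.33  0.92  0.42  0.19]
1 True 0.25 [-0.53 -0.1  -0.28  2.33  0.7   0.5   0.39]
1 False 0.055 [-0.84  0.37  0.2   2.29  1.86  0.21  2.42]
1 False 0.12 [ 0.09  0.35 -0.89  2.28  1.5   0.56  2.88]
1 False 0.2 None
1 False 0.25 [ 0.18 -0.11 -0.91  2.3   0.55  0.44 -2.59]
-1 True 0.055 [-0.16  0.37 -0.35  2.31  1.98  0.3  -0.61]
-1 True 0.12 [-0.6   0.16  0.11  2.38  1.52  0.16 -0.21]
-1 True 0.2 [-0.39 -0.05 -0.15  2.4   0.75  0.29  0.54]
-1 True 0.25 [-0.46 -0.19 -0.11  2.4   0.52  0.41  0.75]
-1 False 0.055 [-0.46  0.34 -0.02  2.33  2.19  0.21  2.28]
-1 False 0.12 None
-1 False 0.2 [ 0.47 -0.01 -0.97  2.36  0.7   0.26 -2.52]
-1 False 0.25 [ 0.18 -0.19 -0.65  2.37  0.19  0.35 -2.05]
```

Run:
```python
from h import *
R=toolrot(up,-n); f=(foot(1)+foot(-1))/2
env.reach(f+n*(0.21),R); s=env.sense(); print(s["t"],s["ee_pos"],np.round(s["joint_positions"],2))
im,W=wristcloud(); cv2.imwrite("pics/w1.png",im[:,:,::-1]); np.savez("w1.npz",im=im,W=W)
b,o=masks(im); C=O+R_m@[0,0,.092]
for nm,m in (("b",b),("o",o)):
    P=W[m&(np.linalg.norm((W-C),axis=-1)<0.12)]; h=(P-C)@n; print(nm,len(P))
    for lo,hi in ((0,.01),(.01,.02),(.02,.03),(.03,.04),(.04,.048),(.048,.06)):
        kk=(h>lo)&(h<hi)
        if kk.sum()>2: e=(P[kk]-C); print(lo,kk.sum(),"up range",np.percentile(e@up,[3,97]).round(4),"left range",np.percentile(e@left,[3,97]).round(4))
for nme in ("bauble_blue","bauble_orange","cavity_left","cavity_right","mould_bar"):
    print(nme,[(round(r["score"],2),np.round((np.array(r["at"])-C)@np.stack([up,left,n],1),3)) for r in tip_of("wrist",nme)][:3])
```

```text
5.7583 [0.44281327 0.20433927 0.24933281] [-0.47 -0.1  -0.21  2.37  0.7   0.41  0.48]
b 1229
0 343 up range [-0.0211  0.0188] left range [0.0224 0.0626]
0.01 539 up range [-0.0166  0.0143] left range [0.0264 0.0583]
0.02 32 up range [-0.0091 -0.0005] left range [0.035 0.046]
0.03 37 up range [-0.0093 -0.0007] left range [0.0352 0.048 ]
0.04 28 up range [-0.0095 -0.0018] left range [0.0357 0.0457]
0.048 214 up range [-0.009   0.0049] left range [0.0361 0.0497]
o 698
0 220 up range [-0.0228  0.0105] left range [-0.0611 -0.0212]
0.01 317 up range [-0.0189  0.0008] left range [-0.0582 -0.0301]
0.02 28 up range [-0.0101 -0.0041] left range [-0.0447 -0.0333]
0.03 33 up range [-0.0104 -0.0041] left range [-0.0459 -0.0331]
0.04 23 up range [-0.0107 -0.0033] left range [-0.0455 -0.0329]
0.048 22 up range [-0.0108  0.0031] left range [-0.0463 -0.0331]
bauble_blue [(0.85, array([ 0.099,  0.166, -0.148])), (0.63, array([ 0.002,  0.042, -0.017]))]
bauble_orange [(0.93, array([-0.001, -0.039, -0.023]))]
cavity_left []
cavity_right [(0.48, array([ 0.106, -0.243, -0.095]))]
mould_bar [(0.69, array([0.084, 0.003, 0.153])), (0.21, array([-0.   ,  0.045, -0.02 ]))]
```

View pics/w1.png

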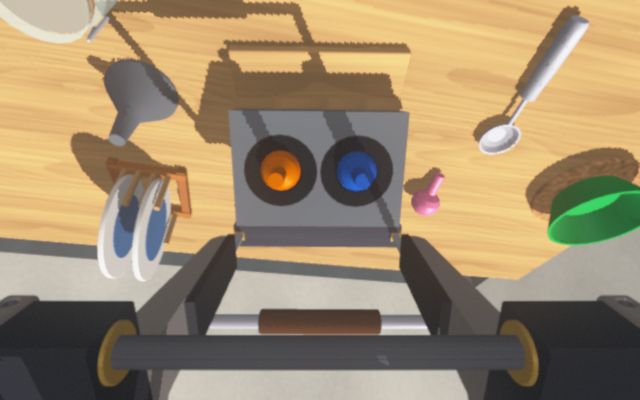

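```bash
cat >> h.py <<'E'
C=O+R_m@[0,0,.092]
LAT={1:0.043,-1:-0.041}; UP=-0.001
def tcp(side,h): return C+left*LAT[side]+up*UP+n*(h-0.020-0.019)  # h: grasp height on stem above foot
RG=toolrot(up,-n)
def st(tag=""):
    s=env.sense(); print(tag,round(s["t"],2),np.round(s["ee_pos"],4),"F",np.round(s["wrist_force"],1),"M",np.round(s["moment"],2),"w",round(float(s["gripper_width"]),4)); return s
E
python3 - <<'E'
from h import *
env.movel(tcp(1,0.21),RG,rate=0.15); st("pre"); print(tcp(1,.21))
env.movel(tcp(1,0.085),RG,rate=0.12); st("85")
im,W=wristcloud(); cv2.imwrite("pics/w2.png",im[:,:,::-1])
b,o=masks(im); P=W[b&(np.linalg.norm(W-C,axis=-1)<.1)]; h=(P-C)@n
for lo,hi in ((0.02,.035),(.035,.047),(.047,.06)):
    e=(P-C)[(h>lo)&(h<hi)]
    if len(e)>3: print(lo,len(e),np.percentile(e@up,[3,97]).round(4),np.percentile(e@left,[3,97]).round(4))
im,W=cloud("side"); cv2.imwrite("pics/s2.png",im[100:260,200:420,::-1].repeat(3,0).repeat(3,1))
E
```

```text
pre 6.53 [0.4438 0.2482 0.2311] F [ 0.1 -0.  -0.2] M [-0.02  0.45  0.04] w 0.0917
[0.44387719 0.24857381 0.23150142]
85 7.72 [0.5144 0.2616 0.1296] F [ 0.1  0.5 -0.3] M [0.03 0.47 0.04] w 0.0921
0.02 206 [-0.0093 -0.0039] [0.0358 0.0502]
0.035 210 [-0.0097 -0.0037] [0.0359 0.0503]
0.047 632 [-0.0092  0.0047] [0.0363 0.0501]
```

View pics/w2.png

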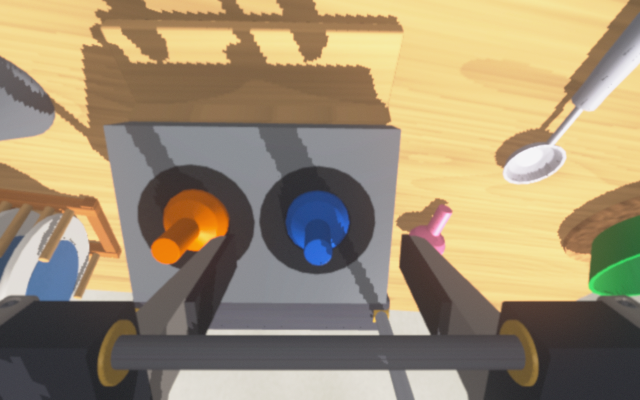

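View pics/s2.png

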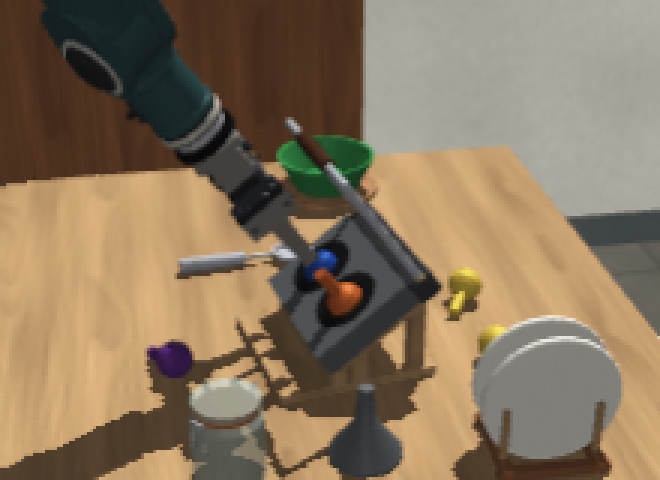

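Run:
```python
from h import *
env.movel(tcp(1,0.057),RG,rate=0.06); st("at")
effector.grasp(squeeze=12); st("grasp")
p=env.sense()["ee_pos"]
env.movel(np.array(p)+n*0.012,None,rate=0.04); st("12mm")
env.movel(np.array(p)+n*0.06,None,rate=0.08); st("60mm")
env.movel(tcp(1,0.21),RG,rate=0.15); st("out")
im,W=wristcloud(); cv2.imwrite("pics/w3.png",im[:,:,::-1])
im,W=cloud("side"); cv2.imwrite("pics/s3.png",im[100:260,200:420,::-1].repeat(3,0).repeat(3,1))
```

```text
at 8.43 [0.53   0.2647 0.1063] F [-0.2  0.3 -0.2] M [-0.05  0.44 -0.02] w 0.0915
grasp 9.57 [0.5302 0.2646 0.1062] F [ 0.2 -0.9  0. ] M [-0.07  0.42 -0.04] w 0.0159
12mm 10.02 [0.5233 0.2635 0.1161] F [ 0.1 -0.6 -0.6] M [-0.07  0.57  0.  ] w 0.0155
60mm 10.77 [0.4965 0.2582 0.1551] F [-0.2  0.4 -0.9] M [-0.03  0.55 -0.05] w 0.0156
out 11.53 [0.444  0.2482 0.2309] F [-0.5 -0.5 -0.7] M [-0.03  0.57 -0.01] w 0.0153
```

View pics/w3.png

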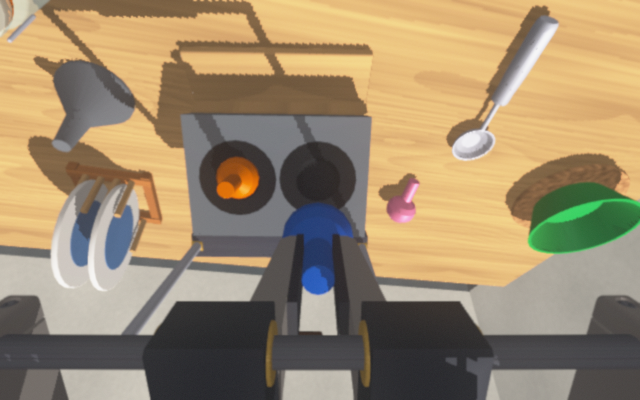

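View pics/s3.png

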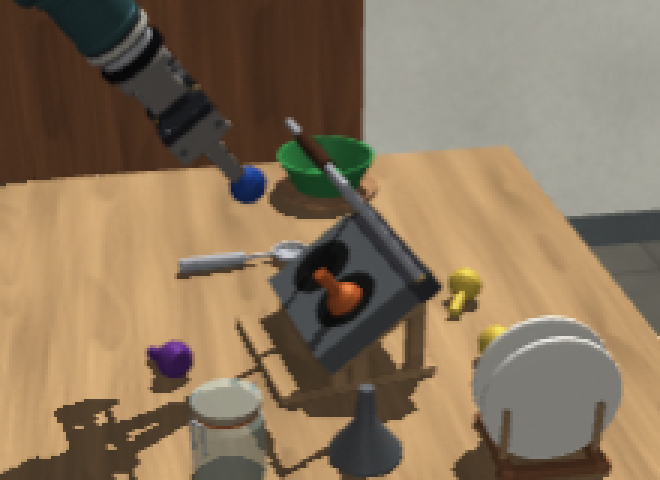

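```bash
cat >> h.py <<'E'
def trayrot(zx,zy):
    z=np.array([zx,zy,0.]); z/=np.linalg.norm(z); y=np.array([0,0,-1.]); return np.stack([np.cross(y,z),y,z],1)
RB=trayrot(.6,-.8); RO=trayrot(.8,.6)
HOME=[-0.4,.05,-.03,1.72,0,1.37,-.07]
E
python3 - <<'E'
from h import *
p=np.array(env.sense()["ee_pos"])
env.movel(p+[-0.01,-0.01,0.06],None,rate=0.15); st("up")
env.goto_joints(HOME); st("home")
q=list(HOME); q[0]=0.35; env.goto_joints(q); st("swung")
q=solver.inverse_kinematics([.595,-.225,.22],RB); print(np.round(q,2))
env.reach([.595,-.225,.22],RB); s=st("over"); print(np.round(s["tcp_rot"],3))
im,W=wristcloud(); cv2.imwrite("pics/w4.png",im[:,:,::-1]); np.savez("w4.npz",im=im,W=W)
im,W=cloud("side"); cv2.imwrite("pics/s4.png",im[220:380,250:450,::-1].repeat(3,0).repeat(3,1)); np.savez("s4.npz",im=im,W=W)
im,W=cloud("top"); cv2.imwrite("pics/t4.png",im[130:280,340:540,::-1].repeat(3,0).repeat(3,1)); np.savez("t4.npz",im=im,W=W)
E
```

```text
up 12.19 [0.4338 0.238  0.2896] F [-0.8 -0.8 -1.5] M [-0.02  0.59  0.03] w 0.0153
home 13.01 [0.4576 0.1732 0.4004] F [ 0.7  0.1 -0.9] M [-0.03 -0.1  -0.02] w 0.0158
swung 14.36 [ 0.4538 -0.184   0.4025] F [-0.1 -0.3 -2. ] M [-0.   -0.02  0.  ] w 0.0154
[ 0.32  0.44 -0.01  1.63  0.01  1.07 -0.62]
over 15.29 [ 0.5955 -0.2244  0.2211] F [ 0.5  0.5 -0.4] M [-0.04  0.    0.04] w 0.0151
[[-0.799  0.001  0.602]
 [-0.602 -0.    -0.799]
 [-0.001 -1.     0.001]]
```

View pics/w4.png

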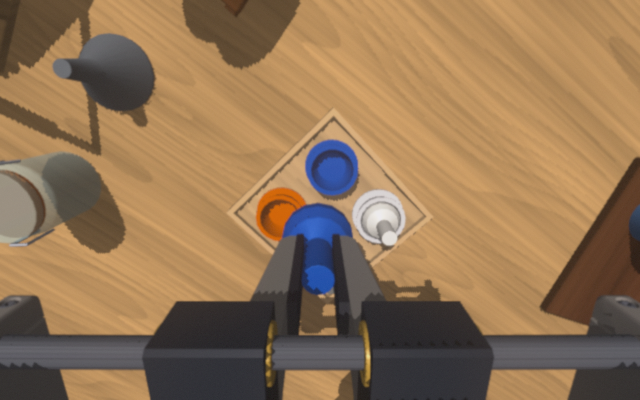

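View pics/s4.png

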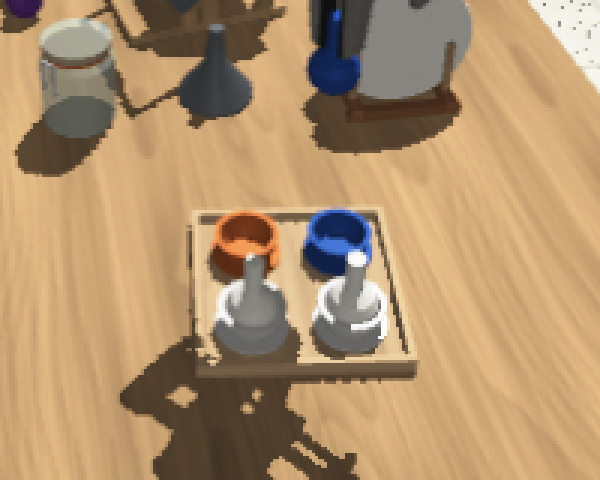

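```bash
cat >> h.py <<'E'
from scipy.optimize import least_squares
prof=np.array([[0,0],[12,0],[18,6],[21,11],[22,15],[22,22],[20,28],[14,33],[8,37],[8,70],[0,70]])/1000.
def resid(p,P):
    a=np.array([p[3],p[4],1.]);a/=np.linalg.norm(a); d=P-p[:3]; z=d@a; r=np.linalg.norm(d-np.outer(z,a),axis=1)
    q=np.stack([r,z],1)[:,None]; A=prof[:-1]; B=prof[1:]-A
    t=np.clip(((q-A)*B).sum(-1)/(B*B).sum(-1),0,1); return np.linalg.norm(q-A-t[...,None]*B,axis=-1).min(1)
def fitb(P,f0,tilt=(0,0)):
    r=least_squares(resid,np.r_[f0,tilt],args=(P,),loss="soft_l1",f_scale=.0015,x_scale=[.01,.01,.01,.2,.2]); return r.x,np.sqrt(np.mean(resid(r.x,P)**2))
def fitrim(P,c0):
    # P world pts of the pocket colour; rim outer circle fit on top ring
    k=(np.linalg.norm((P-c0)[:,:2],axis=1)<.04); P=P[k]; zt=np.percentile(P[:,2],95); T=P[P[:,2]>zt-.004]
    f=lambda c: np.hypot(T[:,0]-c[0],T[:,1]-c[1])-.026
    r=least_squares(f,c0[:2],loss="soft_l1",f_scale=.002); return r.x,zt,len(T)
E
python3 - <<'E'
from h import *
tcpp=np.array(env.sense()["ee_pos"])
for f in ("w4","s4","t4"):
    D=np.load(f+".npz"); b,o=masks(D["im"]); W=D["W"]
    P=W[b&~np.isnan(W[...,0])]; Q=P[(np.linalg.norm(P[:,:2]-tcpp[:2],axis=1)<.05)&(P[:,2]>.15)]
    if len(Q)>10: 
        x,e=fitb(Q,tcpp-[0,0,.036]); print(f,"bauble rel tcp",len(Q),np.round(x[:3]-tcpp,4),"tilt",x[3:].round(3),e)
    P=P[P[:,2]<.06]; print(f,"blue",fitrim(P,np.array([.607,-.235,0])))
    P=W[o&(W[...,2]<.06)]; print(f,"orange",fitrim(P,np.array([.53,-.224,0])))
for c in ("wrist",):
  for n_ in ("pocket_blue_seat","pocket_orange_seat","tray"): print(n_,[(round(r["score"],2),np.round(r["at"],3)) for r in tip_of(c,n_)][:2])
E
```

```text
w4 bauble rel tcp 3159 [-0.0036 -0.0006 -0.0393] tilt [0.035 0.02 ] 0.0006152870191670639
w4 blue (array([ 0.60664395, -0.23482374]), np.float64(0.03131198838742755), 682)
w4 orange (array([ 0.52617009, -0.22247767]), np.float64(0.030697576029533193), 140)
s4 bauble rel tcp 255 [-0.0033  0.0013 -0.0384] tilt [ 0.041 -0.055] 0.0019793341822935823
s4 blue (array([ 0.6055223 , -0.23701001]), np.float64(0.030639811010477462), 93)
s4 orange (array([ 0.52440647, -0.22422376]), np.float64(0.030750790585790395), 63)
t4 bauble rel tcp 64 [ 0.0069 -0.0104 -0.026 ] tilt [-0.371  0.579] 0.016515942990921774
t4 blue (array([ 0.60758149, -0.23316982]), np.float64(0.030060509790824808), 3)
t4 orange (array([ 0.52713916, -0.22132781]), np.float64(0.03312704315985808), 71)
pocket_blue_seat [(0.69, array([ 0.608, -0.235,  0.012]))]
pocket_orange_seat [(0.89, array([ 0.528, -0.222,  0.01 ]))]
tray []
```

View pics/t4.png

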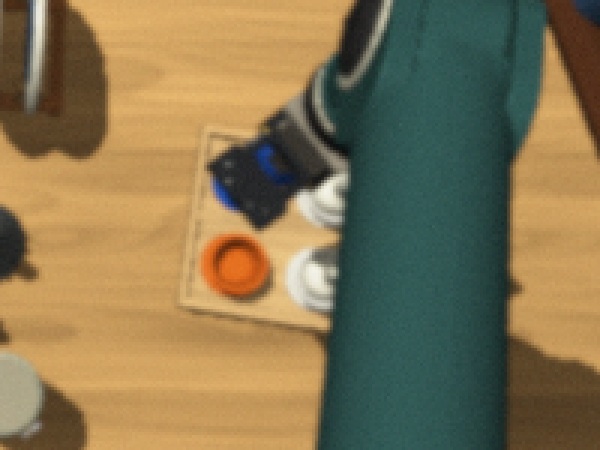

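```bash
cat >> h.py <<'E'
def place(x,y,R,zseat,zhi):
    env.movel([x,y,zhi],R,rate=0.12); env.pause(0.15); F0=st("hi")["wrist_force"]
    env.movel([x,y,zseat+.016],R,rate=0.08)
    z=zseat+.012
    while z>zseat-.004:
        env.movel([x,y,z],R,rate=0.04); s=st(); dF=np.array(s["wrist_force"])-F0
        if np.linalg.norm(dF)>4 or dF[2]>2.5: print("contact",dF); break
        z-=.002 if z>zseat+.003 else .001
E
python3 - <<'E'
from h import *
place(.6102,-.2342,RB,.049,.12)
im,W=wristcloud(); cv2.imwrite("pics/w5.png",im[:,:,::-1])
im,W=cloud("side"); cv2.imwrite("pics/s5.png",im[220:380,250:450,::-1].repeat(3,0).repeat(3,1))
E
```

```text
hi 16.74 [ 0.6107 -0.2344  0.1211] F [ 0.4  0.3 -0.7] M [0.01 0.02 0.  ] w 0.0158
 17.82 [ 0.6102 -0.2342  0.0611] F [-0.8  0.4 -1.2] M [-0.01 -0.03 -0.03] w 0.0156
 18.07 [ 0.6101 -0.2342  0.059 ] F [ 0.8  0.6 -0.6] M [-0.01 -0.06  0.05] w 0.0159
 18.32 [ 0.6101 -0.2342  0.0568] F [-0.5  0.4 -1.1] M [ 0.03  0.02 -0.01] w 0.0156
 18.57 [ 0.6101 -0.2341  0.0548] F [ 0.  -0.4 -0.9] M [0.02 0.01 0.01] w 0.0157
 18.82 [ 0.6101 -0.2342  0.0528] F [ 0.2  0.4 -0.9] M [ 0.02  0.03 -0.03] w 0.0158
 19.07 [ 0.6101 -0.2342  0.0508] F [ 0.2  0.2 -0.7] M [-0.05  0.08  0.03] w 0.0156
 19.32 [ 0.61   -0.2343  0.0499] F [-0.6  0.2 -1. ] M [-0.11  0.13 -0.02] w 0.0157
 19.57 [ 0.6101 -0.2344  0.0491] F [-2.6  0.3 -0.2] M [-0.2   0.38  0.07] w 0.0154
 19.82 [ 0.6101 -0.2343  0.0489] F [-3.3  0.   6.5] M [0.03 0.91 0.04] w 0.0158
contact [-3.70047066 -0.29140009  7.27317135]
```

View pics/w5.png

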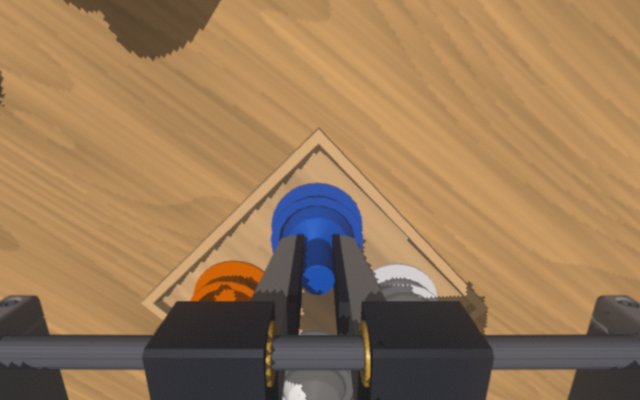

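View pics/s5.png

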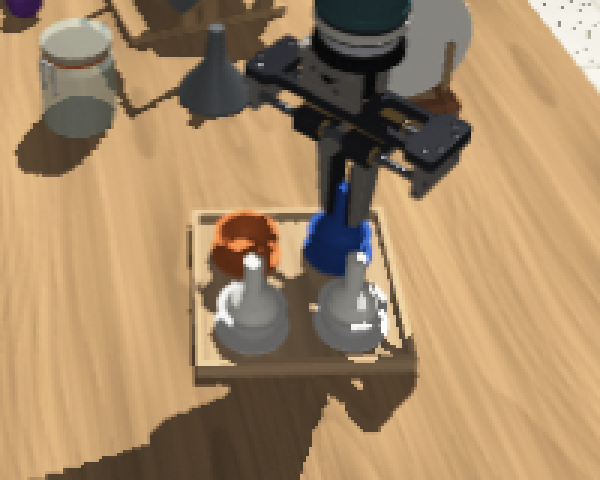

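The blue bauble is in its pocket: stem at (318,275), body inside the rim at (317,215). The contact height also matches the floor. I'm releasing it.

Run:
```python
from h import *
effector.release(); st("rel")
env.movel([.6102,-.2342,.16],RB,rate=0.15); 
env.movel([.57,-.20,.24],RB,rate=0.2)
im,W=wristcloud(); cv2.imwrite("pics/w6.png",im[:,:,::-1]); b,o=masks(im)
P=W[b&(W[...,2]<.12)]; P=P[np.linalg.norm(P[:,:2]-[.607,-.235],axis=1)<.035]; Q=P[P[:,2]>.034]
print(fitb(Q,np.array([.607,-.235,.01])), fitrim(P[P[:,2]<.034],np.array([.607,-.235,0])))
P=W[o&(W[...,2]<.06)]; print(fitrim(P,np.array([.527,-.222,0])))
print([(round(r["score"],2),np.round(r["at"],3)) for r in tip_of("wrist","bauble_blue")][:3],[(round(r["score"],2),np.round(r["at"],3)) for r in tip_of("wrist","pocket_orange_seat")][:3])
st()
```

```text
rel 21.11 [ 0.6102 -0.2342  0.048 ] F [ 0.6 -0.7 -0.3] M [-0.04  0.02 -0.03] w 0.0919
(array([ 0.60658138, -0.23555801,  0.01045483,  0.0043901 ,  0.00630623]), np.float64(0.000618897236253874)) (array([ 0.60599437, -0.2351969 ]), np.float64(0.03227185679483613), 616)
(array([ 0.52469027, -0.22159092]), np.float64(0.030974466175974876), 161)
[(0.93, array([ 0.607, -0.236,  0.013]))] [(0.96, array([ 0.526, -0.222,  0.01 ]))]
 22.79 [ 0.5695 -0.2003  0.2382] F [-0.4 -0.8 -0.7] M [ 0.   -0.    0.02] w 0.092
```

View pics/w6.png

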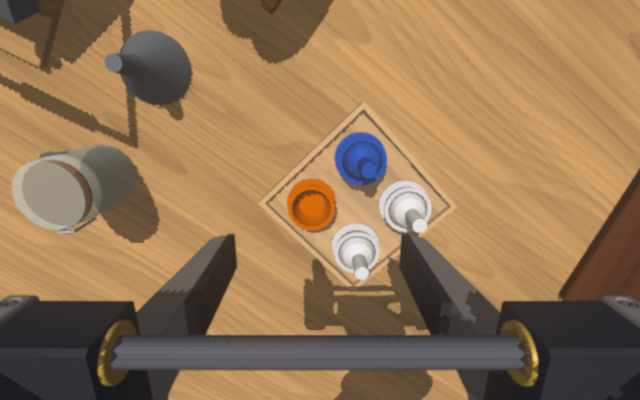

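Run:
```python
from h import *
q=list(HOME); q[0]=0.35; env.goto_joints(q)
env.goto_joints(HOME); st("home")
f=(foot(1)+foot(-1))/2
env.reach(f+n*0.21,RG); print(np.round(env.sense()["joint_positions"],2))
env.movel(tcp(-1,0.19),RG,rate=0.15); s=st("pre"); print(tcp(-1,.19),np.round(s["joint_positions"],2))
env.movel(tcp(-1,0.085),RG,rate=0.12); s=st("85");print(np.round(s["joint_positions"],2))
im,W=wristcloud(); cv2.imwrite("pics/w7.png",im[:,:,::-1])
b,o=masks(im); P=W[o&(np.linalg.norm(W-C,axis=-1)<.1)]; h=(P-C)@n
for lo,hi in ((0.02,.035),(.035,.047),(.047,.06)):
    e=(P-C)[(h>lo)&(h<hi)]
    if len(e)>3: print(lo,len(e),np.percentile(e@up,[3,97]).round(4),np.percentile(e@left,[3,97]).round(4))
im,W=cloud("side"); cv2.imwrite("pics/s7.png",im[100:260,200:420,::-1].repeat(3,0).repeat(3,1))
```

```text
home 24.96 [0.4589 0.172  0.4022] F [ 0.5 -0.4 -0.2] M [-0.01 -0.07  0.02] w 0.0917
[-0.46 -0.1  -0.21  2.37  0.7   0.41  0.48]
pre 26.41 [0.4714 0.1684 0.2157] F [-0.  -0.3  0.9] M [-0.02  0.37  0.01] w 0.092
[0.47060448 0.16811732 0.21511838] [-0.39 -0.02 -0.15  2.4   0.84  0.27  0.45]
85 27.51 [0.5299 0.1797 0.1297] F [ 0.8 -0.3  0.3] M [-0.02  0.4  -0.  ] w 0.0919
[-0.37  0.27 -0.13  2.35  1.88  0.21 -0.55]
0.02 202 [-0.0103 -0.0054] [-0.0479 -0.0342]
0.035 187 [-0.0107 -0.0062] [-0.0478 -0.0342]
0.047 106 [-0.0108  0.0047] [-0.0481 -0.0339]
```

View pics/w7.png

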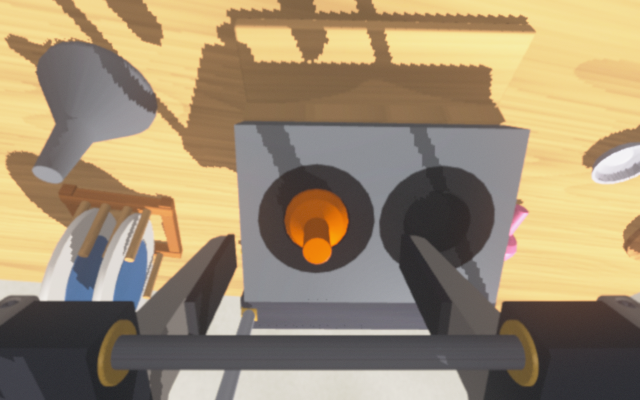

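View pics/s7.png

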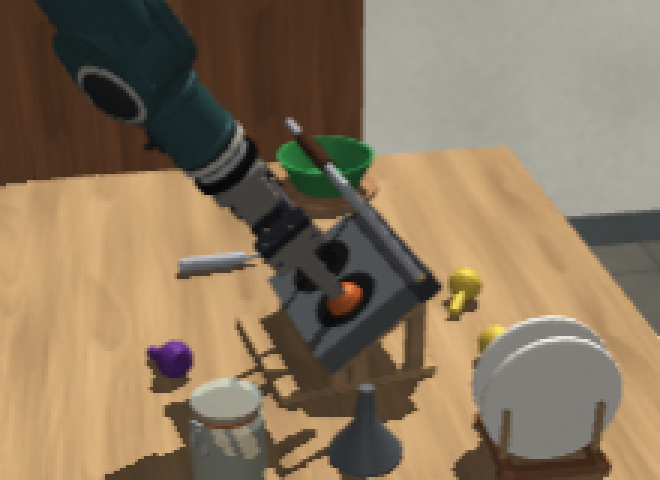

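The orange stem, at (317,250), is centred between the open fingers and measures −0.041 in the mould's y direction. I'll grasp it and pull it out.

Run:
```python
from h import *
env.movel(tcp(-1,0.057),RG,rate=0.06); st("at")
effector.grasp(squeeze=12); st("grasp")
p=np.array(env.sense()["ee_pos"])
env.movel(p+n*0.012,None,rate=0.04); st("12mm")
env.movel(p+n*0.06,None,rate=0.08); st("60mm")
env.movel(tcp(-1,0.19),RG,rate=0.15); st("out")
f=(foot(1)+foot(-1))/2
env.movel(f+n*0.21,RG,rate=0.15)
p=np.array(env.sense()["ee_pos"]); env.movel(p+[-0.01,-0.005,0.06],None,rate=0.15); st("up")
env.goto_joints(HOME); st("home")
q=list(HOME); q[0]=0.3; env.goto_joints(q); st("swung")
q=solver.inverse_kinematics([.51,-.20,.22],RO); print(np.round(q,2))
env.reach([.51,-.20,.22],RO); s=st("over")
im,W=wristcloud(); cv2.imwrite("pics/w8.png",im[:,:,::-1]); b,o=masks(im); t=np.array(s["ee_pos"])
P=W[o]; Q=P[(np.linalg.norm(P[:,:2]-t[:2],axis=1)<.05)&(P[:,2]>.14)]
x,e=fitb(Q,t-[0,0,.036]); print("bauble",len(Q),np.round(x[:3]-t,4),x[3:].round(3),e)
P=P[P[:,2]<.06]; print(fitrim(P,np.array([.5255,-.222,0])))
print([(round(r["score"],2),np.round(r["at"],3)) for r in tip_of("wrist","pocket_orange_seat")][:3])
im,W=cloud("side"); cv2.imwrite("pics/s8.png",im[200:380,250:450,::-1].repeat(3,0).repeat(3,1))
```

```text
at 28.23 [0.5455 0.182  0.1063] F [-1.4  0.3 -0.4] M [-0.03  0.4  -0.03] w 0.0917
grasp 29.36 [0.5456 0.1821 0.1062] F [-0.7 -0.5  0.7] M [-0.06  0.38 -0.01] w 0.0157
12mm 29.81 [0.5388 0.181  0.1161] F [ 0.7  0.8 -0.5] M [-0.03  0.48  0.04] w 0.0158
60mm 30.56 [0.5119 0.1758 0.1552] F [ 0.2  0.4 -0.1] M [-0.02  0.57  0.05] w 0.0158
out 31.39 [0.4707 0.1679 0.2146] F [ 0.2 -0.6 -1. ] M [-0.14  0.5  -0.05] w 0.0155
up 32.48 [0.4314 0.1981 0.3062] F [-1.4 -0.1 -0.1] M [-0.07  0.56  0.01] w 0.0155
home 33.27 [0.4577 0.1728 0.4003] F [ 0.4  0.6 -1.2] M [-0.01 -0.08  0.  ] w 0.0154
swung 34.54 [ 0.4624 -0.1611  0.4026] F [-0.4  0.8 -1.3] M [-0.04 -0.04  0.  ] w 0.0156
[ 0.36  0.29 -0.06  1.85  0.02  1.    0.94]
over 35.49 [ 0.5108 -0.1991  0.2206] F [-0.6  0.  -0.2] M [ 0.01 -0.1   0.  ] w 0.0157
bauble 1581 [-0.0005 -0.0012 -0.0373] [-0.015  0.038] 0.0006195038277052853
(array([ 0.5242154, -0.2241493]), np.float64(0.03018014665147538), 40)
[(0.77, array([ 0.524, -0.222,  0.012]))]
```

View pics/w8.png

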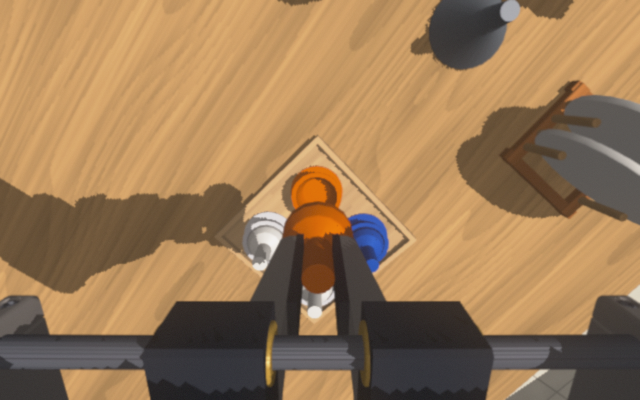

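View pics/s8.png

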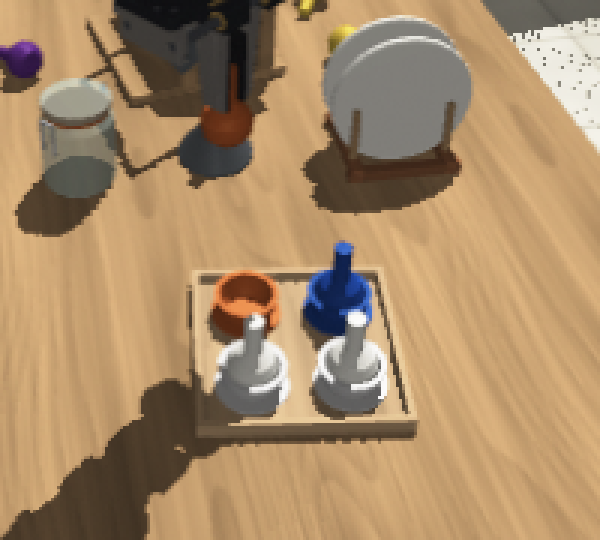

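Run:
```python
from h import *
place(.5258,-.2212,RO,.048,.12)
im,W=wristcloud(); cv2.imwrite("pics/w9.png",im[:,:,::-1])
im,W=cloud("side"); cv2.imwrite("pics/s9.png",im[200:380,250:450,::-1].repeat(3,0).repeat(3,1))
```

```text
hi 36.8 [ 0.5263 -0.2212  0.1209] F [-1.  -0.2 -0.5] M [-0.05 -0.13 -0.  ] w 0.0159
 37.9 [ 0.5258 -0.2212  0.0601] F [-0.6  0.4 -0.7] M [-0.04 -0.09  0.02] w 0.0156
 38.15 [ 0.5257 -0.2212  0.058 ] F [-1.   0.1 -0.7] M [-0.02 -0.14 -0.  ] w 0.0159
 38.4 [ 0.5257 -0.2212  0.0559] F [ 0.  -0.1 -1.1] M [-0.06 -0.13  0.03] w 0.0155
 38.65 [ 0.5257 -0.2212  0.0538] F [-0.7  0.6 -0.2] M [-0.01 -0.1   0.02] w 0.0155
 38.9 [ 0.5257 -0.2211  0.0518] F [-0.5  1.  -1.2] M [-0.03 -0.14 -0.02] w 0.0156
 39.15 [ 0.5257 -0.2212  0.0499] F [ 0.6 -1.8  0.3] M [-0.   -0.14 -0.01] w 0.0157
 39.4 [ 0.5258 -0.2212  0.049 ] F [ 0.1 -0.  -0.2] M [-0.06 -0.12 -0.02] w 0.0155
 39.65 [ 0.526  -0.2213  0.0481] F [ 0.1 -0.2 -0.5] M [-0.07 -0.18  0.  ] w 0.0155
 39.9 [ 0.5262 -0.2217  0.0479] F [-1.  -0.4  5.9] M [-0.07  0.16  0.01] w 0.0154
contact [ 0.04783597 -0.26306881  6.40632312]
```

View pics/w9.png

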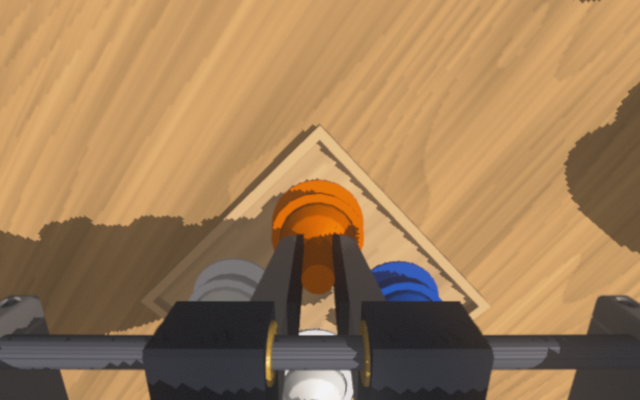

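View pics/s9.png

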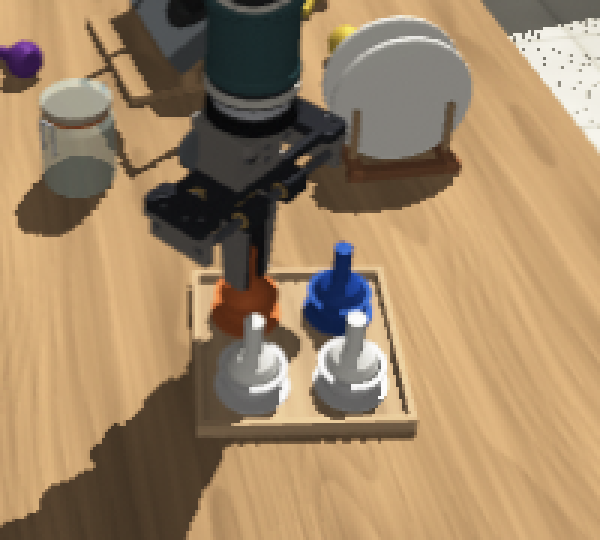

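The orange bauble is in its pocket, body within the rim at (317,225), with contact at the expected height. I'm releasing it and checking.

Run:
```python
from h import *
effector.release(); st("rel")
p=np.array(env.sense()["ee_pos"])
env.movel([p[0],p[1],.16],RO,rate=0.15)
env.movel([.49,-.19,.26],RO,rate=0.2); env.pause(.3)
im,W=wristcloud(); cv2.imwrite("pics/w10.png",im[:,:,::-1]); b,o=masks(im)
for m,c in ((b,[.6065,-.2355]),(o,[.5255,-.222])):
    P=W[m&(W[...,2]<.12)]; P=P[np.linalg.norm(P[:,:2]-c,axis=1)<.04]; Q=P[P[:,2]>.035]
    print(len(Q),fitb(Q,np.r_[c,.01]),fitrim(P[P[:,2]<.034],np.r_[c,0]))
im,W=cloud("side"); cv2.imwrite("pics/s10.png",im[90:380,150:450,::-1].repeat(2,0).repeat(2,1)); b,o=masks(im)
for m,c in ((b,[.6065,-.2355]),(o,[.5255,-.222])):
    P=W[m&(W[...,2]<.12)]; P=P[np.linalg.norm(P[:,:2]-c,axis=1)<.04]; Q=P[P[:,2]>.035]
    print("side",len(Q),fitb(Q,np.r_[c,.01]))
for nme in ("bauble_white1","jar","funnel","spoon","plate1"): print(nme,[(round(r["score"],2),np.round(r["at"],3)) for r in tip_of("side",nme)][:2])
st()
```

```text
rel 41.18 [ 0.5258 -0.2212  0.047 ] F [ 1.1  0.9 -0.1] M [-0.03 -0.12 -0.01] w 0.0923
539 (array([ 0.60654266, -0.23597825,  0.01064825,  0.00842112,  0.01290374]), np.float64(0.0006754520369681523)) (array([ 0.60572651, -0.23551497]), np.float64(0.03226288993410126), 375)
315 (array([ 0.52566727, -0.2215118 ,  0.01062887, -0.01243403, -0.00595817]), np.float64(0.000544933356771106)) (array([ 0.52715718, -0.22315805]), np.float64(0.03298705101742325), 167)
side 180 (array([ 0.60661299, -0.23542395,  0.00955838, -0.01395079, -0.00301663]), np.float64(0.0014187681645338242))
side 109 (array([ 0.52492834, -0.2212432 ,  0.0097106 , -0.03051239, -0.03683284]), np.float64(0.0012881189757919054))
bauble_white1 [(0.65, array([ 0.595, -0.319,  0.012])), (0.64, array([ 0.516, -0.304,  0.012]))]
jar [(0.59, array([0.407, 0.002, 0.001])), (0.16, array([ 0.549,  0.224, -0.001]))]
funnel [(0.92, array([0.545, 0.014, 0.   ]))]
spoon [(0.65, array([0.467, 0.457, 0.003]))]
plate1 [(0.77, array([ 0.734, -0.027,  0.075])), (0.68, array([0.736, 0.008, 0.075]))]
 43.43 [ 0.49 -0.19  0.26] F [-0.2 -0.2  0.7] M [-0.03 -0.13  0.04] w 0.0922
```

View pics/w10.png

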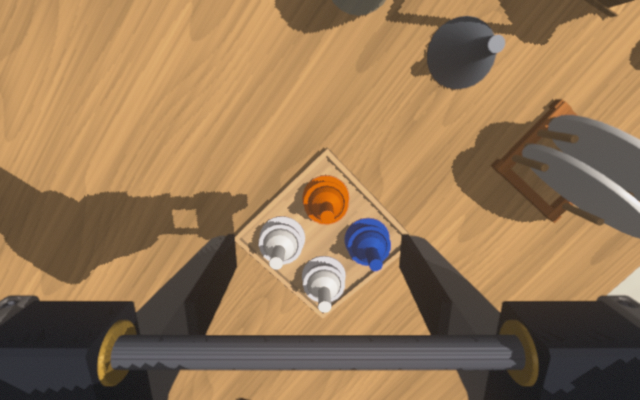

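View pics/s10.png

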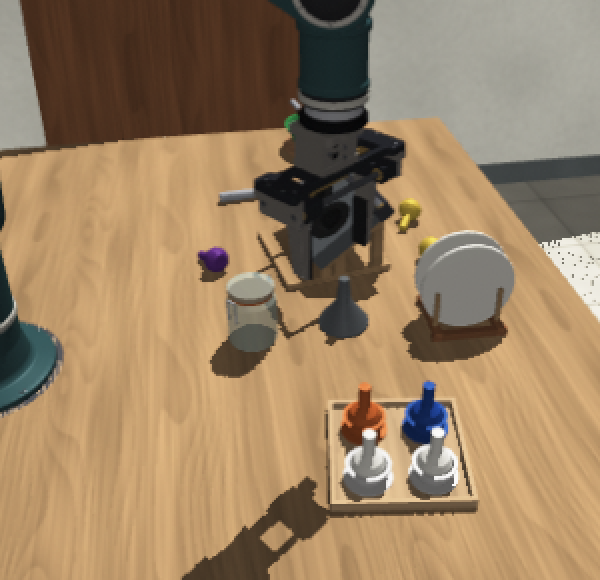

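Both baubles are seated upright: orange at (326,200) and blue at (368,245) in the wrist view. The gripper is clear of everything, so I'm handing in the job.

Run:
```python
from station import workorder
print(workorder.finish_job())
```

```text
the job is handed in; nothing more can be done
None
```

I eased the blue and orange baubles out of the mould by their stems, set each into the pocket of its own colour, released them and handed the job in. The robot's clock read about 43.4 s of the 72 s allowed; no verdict is reported.

- **Baubles:** after release, both feet are at z ≈ 10 mm, which is the pocket floor, and 1 to 2 mm from the measured pocket centres. The wrist camera puts both stems within 1° of vertical. The low-resolution side view disagrees slightly for orange, at about 2.7°, still under the 8° limit.
- **Forces:** wrist-force readings stayed low. The largest change I read was about 8 N, when blue touched down, and it was under 2 N after each step of pulling the baubles out. Contact forces are not measured directly.
- **Everything else:** the white baubles were within about 4 mm of where they started. The plates were within about 5 mm; that is detector error, since the robot never went near them. The jar, funnel and spoon looked undisturbed in the pictures, but I took no starting position for them to compare against.

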